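Cover the seedling dish and tilt its plate to the set angle

ROBOT

A 6-joint arm with a two-finger parallel gripper is mounted at the origin on the work surface. World frame = base frame: x ahead of the robot, y to its left, z up, the work surface at z = 0. Lengths are in m, angles in rad, forces in N, time in s.
With the tool pointing down it reaches from about 0.275 to 0.85 m from the base axis. Payload 19 kg.
Tool frame: the origin (TCP) lies at the very end of the fingers, on their centre line; the grasp point (between the pads) lies 19 mm behind it; y points along the fingers, x is the direction in which the jaws open and shut, and the axes are right-handed (so a half turn about y gives the same grasp; the last joint's range is limited). The gripper opens to 85 mm and grips with 20 to 120 N. Pads are 22 mm wide; open, the fingers measure 114 mm over their backs; the gripper's body (76 mm by 85 mm) begins 54 mm behind the grasp point. The pads swing forward as they close: fully open they stand 13 mm farther back than shut.
Start: joints at [-1.429, 0.15, 1.437, -0, 1.554, -0.134], TCP at [0.157, -0.553, 0.231] pointing down, gripper open.
Joint ranges: [-2.8, 2.8], [-0.68, 2.1], [0.12, 2.68], [-1.39, 4.53], [0.16, 2.79], [-2.81, 2.81]. Speed limits (rad/s): [1.89, 1.89, 2.22, 3.01, 3.01, 3.01].

INTERFACE

Orientations are given as [roll, pitch, yaw] about the fixed x, y, z axes, in that order (R = Rz(yaw) Ry(pitch) Rx(roll)).
In Python, from cell import env, imaging gives the robot as it stands. Calls block until the motion is done:
- env.move_pose(position, orientation): joint-space move of the TCP to a pose.
- env.movel(position, attitude=None, speed=0.15, f_stop=None): straight line of the TCP; attitude=None keeps the orientation; speed is the mean speed in m/s. With f_stop (N) it stops when the force on the tool has changed by that much, and returns True; else False.
- env.goto_joints(angles): joint-space move.
- env.open_jaws() and env.close(): open the fingers fully, or close them until they stop; the grip force is fixed at half the most.
- env.dwell(seconds).
- env.solve_ik(position, orientation): joint angles nearest the present ones, or None.
- imaging.get_image(name): name is "scene" or "top"; returns a dict with "img" (420x560x3 uint8, red, green, blue), "range_z" (420x560 float32, m along the optical axis (not along the pixel's ray), 0 where there is no reading), "fovy" (degrees; the focal length in pixels is half the picture's height over the tangent of half this angle, whatever the lens; pixels are square), "cx", "cy" (the principal point, pixels), "pose" (4x4, takes a point from camera to world coordinates). Camera axes: x right, y down, z forward; pixel columns grow to the right and rows downward; lengths in m; the calibration is good to about 2 mm. A picture is of the moment at which its call begins.
A pose or a line that the arm cannot do raises env.Unreachable and nothing moves.
- env.sign_off(): hands the job in, once; it reports no verdict.
Readings, each from a call of its own:
- env.read_clock(): time.
- env.read_joint_pos(): joint angles.
- env.read_dq(): joint speeds.
- env.read_effort(): joint torques, N m.
- env.read_eef_pos(): TCP position.
- env.read_tcp_rot(): TCP orientation.
- env.read_wrist_force(): force on the tool from outside, world axes, zero at the start.
- env.read_torque(): the same for the moment, N m.
- env.read_finger_gap(): opening from 0.0 (shut) to 1.0 (fully open).
Only numpy, scipy, OpenCV 4.12 (cv2) and the standard library are available. Lean on these libraries where they do the work, as an engineer would, in place of code of your own. Each camera call takes 0.05 s, during which the arm holds its last target. There are 200 camera calls.

TASK

Lower the loose lid over the small seedling dish on the rocking plate, without dropping it, and let go so that it sits fully seated and level. Then rock the plate on its rest bar (its thumb tab is there to push down) until the angle gauge's swinging pointer settles on the brass rider, and finish while still holding the plate there with the fingers, lid on and plate in place on its bar. Do not touch the pointer or the rider, and leave the wash bottle, the dish stack and the tray where they stand.

Things in the scene. Friction and masses are not known exactly. Their poses are not given: they have to be found in the camera images.
- lid: loose frosted Petri-dish lid, 20 g, round, 60 mm outside diameter, 10 mm high, lying on the bench with its open side down; skirt wall 1.6 mm, top 2 mm thick, inside diameter 56.8 mm, inside depth 8 mm. Origin: centre of its underside (the skirt's lower edge); z up through the top
- lid_seat (a point): centre of the lid's inner top face, 8 mm above the lid's origin; this face comes to lie on the dish's rim
- rest: fixed tilt stand: dark steel base 130 x 290 x 8 mm with a half-round steel rest bar (10 mm radius) across it, and a heel post with a rubber pad; bar and pad tops are both 56 mm above the bench. Origin: on the bench right under the bar's middle; its y axis runs along the stand from the heel post (centre at y = -138 mm) towards the thumb-tab end
- rest_top (a point): middle of the rest bar's top line, 56 mm above the bench; the bar runs along the stand's x axis
- plate: loose aluminium rocking plate, 0.75 kg +-20 %, 120 x 215 x 6 mm (y -152 to +63), lying across the rest bar with its heel (-y) on the heel post, level at first. Pushing the tab (+y) down with 2 to 5 N rocks it about the bar; let go, it falls back. Strips below keep it on the bar with a few mm of play. Origin: middle of the underside over the bar; x away from the robot at yaw 0, y to the tab, z up
- tab (a point): point to push on: top of the flat grooved thumb tab (34 mm wide, y from 63 to 114 mm, 6 mm thick), at x = -20, y = 98, z = 6 mm in the plate's frame, clear of the gauge. 48 mm of free height under it at first; it meets the base at about 25 degrees of tilt
- saddle (a point): the plate's origin: middle of its underside over the rest bar
- dish_rim (a point): centre of the rim of the open seedling dish fixed on the plate: 52 mm outside diameter, 15 mm high, rim 21 mm above the plate's underside; at x = -18, y = -85 mm in the plate's frame (heel side); z as the plate's
- pointer: black pointer with steel bob, 76 mm long, hanging freely on the +x side of the white upright gauge face (118 mm wide, top 124 mm above the plate's underside) at the plate's +x edge. Origin: its pivot, at x = 52, y = 0, z = 108 mm in the plate's frame; swings about the plate's x axis, hangs plumb, about 2 Hz, still after 2 to 3 s; -z points to the tip
- pointer_tip (a point): lower tip of the pointer, 76 mm from the pivot
- rider: brass rider, 6 mm wide, 10 mm high with a small point on top, clamped in the curved slot below the gauge's scale: the mark. It is set beforehand 6 to 18 degrees from the scale's middle towards the thumb tab and turns with the plate. Origin: the gauge's pivot; -z points from the pivot to the rider
- rider_tip (a point): the rider's mark: 76 mm from the pivot in the pointer's plane, 2 mm above the rider's brass point; pointer_tip meets it when the plate is tilted by the rider's angle
- wash_bottle: bystander: white wash bottle, 68 mm diameter, 195 mm high with its spout; origin under its centre
- dish_stack: bystander: stack of four 90 mm Petri dishes, 60 mm high; origin under its centre
- tray: bystander: shallow open tray 120 x 170 x 25 mm; origin under its centre
Things that resemble listed ones, but are neither listed nor needed, are in the scene too. Of the things like the lid, leave any that is red; of the rest the larger one is meant.

How it is judged:
By the outcome, as a careful person would: the job done as asked, in the order asked, and still so for the second after the job is handed in, while the arm keeps its last pose, push and grip.
It also fails if it takes over 67 s, if anything falls off the work surface, if the arm or the gripper's body presses on something with over 40 N, if the wrist force passes 120 N, or if a joint passes its speed limit or range.

## Working session

There is one attempt and no reset: what is moved stays moved. The work goes in short steps, each a Python script; the robot and the scene stay as the last script left them, time stands still between calls to the robot, and variables do not carry over. Pictures are saved under pics/ and viewed, about 8 in all and at most 12, crops included, and the job is handed in when it is done.

```bash
mkdir -p pics; ls
cat > h.py <<'E'
import numpy as np, cv2
from cell import env, imaging
def get(n): return imaging.get_image(n)
def f(d): return d["img"].shape[0]/2/np.tan(np.radians(d["fovy"])/2)
def ray(d,u,v):
    r=np.array([(u-d["cx"])/f(d),(v-d["cy"])/f(d),1.]); P=d["pose"]; return P[:3,3],P[:3,:3]@r
def onz(d,u,v,z):
    o,r=ray(d,u,v); return o+r*(z-o[2])/r[2]
def cloud(d):
    v,u=np.mgrid[:d["img"].shape[0],:d["img"].shape[1]]; z=d["range_z"]
    p=np.stack([(u-d["cx"])/f(d)*z,(v-d["cy"])/f(d)*z,z],-1); return p@d["pose"][:3,:3].T+d["pose"][:3,3]
def proj(d,p):
    q=np.linalg.inv(d["pose"])@np.append(p,1); return q[0]/q[2]*f(d)+d["cx"],q[1]/q[2]*f(d)+d["cy"]
def save(n,img): cv2.imwrite("pics/"+n+".png",img[:,:,::-1])
E
python3 - <<'E'
from h import *
for n in("scene","top"):
    d=get(n); save(n+"0",d["img"]); print(n,d["fovy"],d["cx"],d["cy"],d["pose"].round(3).tolist()); np.save(n+"0.npy",d,allow_pickle=True)
print(env.read_clock(),env.read_tcp_rot(),env.read_wrist_force())
E
```

```text
pics
scene 57.80843882516668 280.68537945057057 202.60813260623658 [[0.143, 0.819, -0.555, 1.154], [0.99, -0.128, 0.067, -0.024], [-0.016, -0.559, -0.829, 1.027], [0.0, 0.0, 0.0, 1.0]]
top 43.19749259262628 285.9270114391164 204.39999696040027 [[-0.021, -0.991, 0.13, 0.36], [-0.999, 0.024, 0.022, 0.032], [-0.025, -0.129, -0.991, 1.43], [0.0, 0.0, 0.0, 1.0]]
0.1 [-1.57061830e+00  1.02734198e-03 -1.29501142e+00] [ 0.70998436 -0.78061526  1.00103803]
```

View pics/scene0.png

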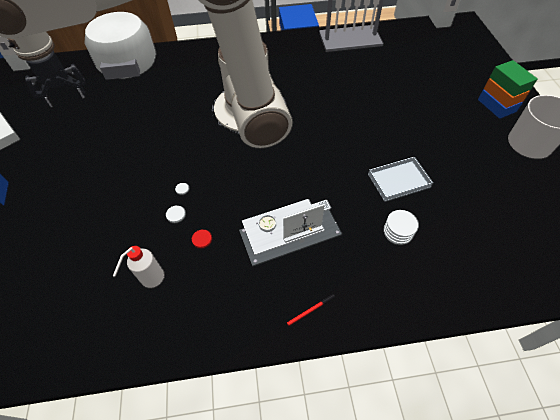

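View pics/top0.png

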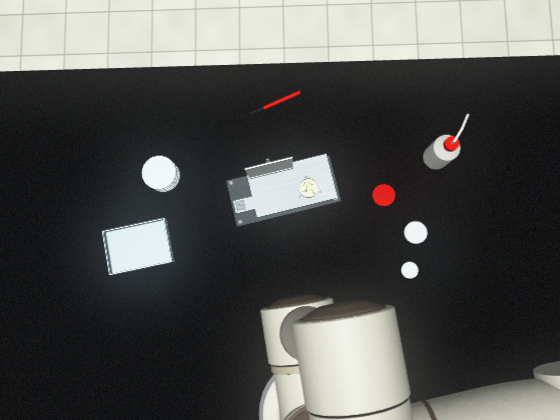

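Both views show the lid (larger white disc) at scene (176,213) / top (415,232). The small one is at top (410,270) and the red one at (384,195). The dish is on the plate at scene (268,223) / top (308,187), with the tab to the left in top (240,205).

Run:
```python
from h import *
S=np.load("scene0.npy",allow_pickle=True).item(); T=np.load("top0.npy",allow_pickle=True).item()
def blob(d,box,lo=150):
    x0,y0,x1,y1=box; g=d["img"].astype(int).min(2)[y0:y1,x0:x1]
    m=(g>lo).astype(np.uint8); n,l,s,c=cv2.connectedComponentsWithStats(m); i=1+s[1:,4].argmax()
    cn=max(cv2.findContours((l==i).astype(np.uint8),0,1)[0],key=cv2.contourArea)
    return c[i]+[x0,y0],s[i],cv2.fitEllipse(cn)
for n,d,b in(("S lid",S,(155,200,200,230)),("T lid",T,(395,215,435,250)),("S small",S,(165,178,200,198)),("T small",T,(395,257,425,282))):
    c,s,e=blob(d,b); print(n,c,s,e, onz(d,*c,0.009).round(4))
    u,v=c.round().astype(int); print(cloud(d)[v,u].round(4))
for n,d,b in(("scene",S,(232,190,352,270)),("top",T,(220,145,350,230))):
    x0,y0,x1,y1=b; save(n+"c",cv2.resize(d["img"][y0:y1,x0:x1],None,fx=6,fy=6,interpolation=cv2.INTER_CUBIC))
C=cloud(T); m=(abs(C[...,2]-.062)<.004); m[:140]=0;m[235:]=0;m[:,:220]=0;m[:,350:]=0
print(m.sum(),cv2.minAreaRect(C[m][:,:2].astype(np.float32)*1000))
```

```text
S lid [175.02978723 213.10638298] [ 11   6  19  16 235] ((20.02716827392578, 13.122550010681152), (14.287103652954102, 18.87168312072754), 72.4567642211914) [ 0.4612 -0.2799  0.009 ]
[ 0.4615 -0.2797  0.0101]
T lid [415.26932668 232.10224439] [  9   6  23  23 401] ((20.259220123291016, 17.099313735961914), (21.291231155395508, 22.186878204345703), 109.61029052734375) [ 0.4634 -0.2804  0.009 ]
[ 0.4637 -0.28    0.0079]
S small [181.48672566 187.86725664] [ 10   5  14  11 113] ((16.48737144470215, 9.867539405822754), (9.736566543579102, 12.812466621398926), 71.82514190673828) [ 0.3636 -0.2596  0.009 ]
[ 0.3608 -0.2622  0.0049]
T small [409.31221719 269.64253394] [  6   5  17  16 221] ((14.29865837097168, 12.636321067810059), (15.482187271118164, 16.33039665222168), 104.15284729003906) [ 0.3644 -0.2596  0.009 ]
[ 0.3635 -0.2585  0.0102]
2816 ((584.2669677734375, 72.33956146240234), (120.30961608886719, 265.3481140136719), 12.654975891113281)
```

View pics/scenec.png

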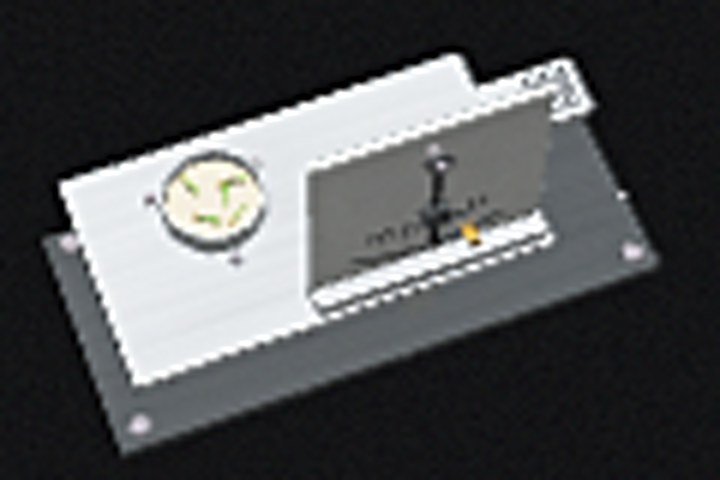

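View pics/topc.png

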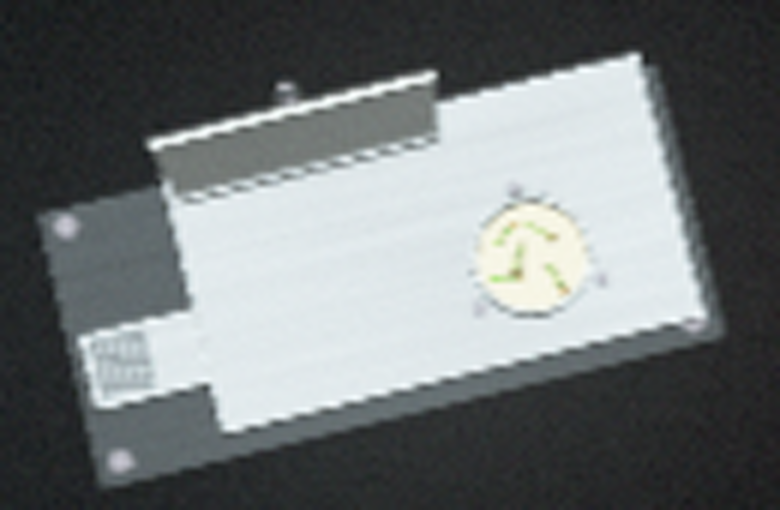

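The crops show the dish cream disc at top crop (531,258) → top px (308.5,188). In the scene crop the pointer hangs at about (435,205), the orange rider is at (471,233), and the tab grooves are at top-left (122,360). The plate rectangle measures 120 × 265 mm at yaw 12.65°, which matches the given sizes.

Run:
```python
from h import *
S=np.load("scene0.npy",allow_pickle=True).item(); T=np.load("top0.npy",allow_pickle=True).item()
R=lambda y:np.array([[np.cos(y),-np.sin(y)],[np.sin(y),np.cos(y)]])
y=np.radians(12.655); o=np.array([.58427,.07234])-R(y)@[0,-.019]; pd=o+R(y)@[-.018,-.085]; pt=o+R(y)@[-.02,.098]
print("origin",o,"dish",pd,"tab",pt)
ee=[]
for n,d,b in(("S",S,(255,210,282,236)),("T",T,(294,174,324,202))):
    x0,y0,x1,y1=b; h=d["img"][y0:y1,x0:x1].astype(int); m=((h[...,0]-h[...,2])>12).astype(np.uint8)
    m=cv2.morphologyEx(m,cv2.MORPH_CLOSE,np.ones((5,5)))
    cn=max(cv2.findContours(m,0,1)[0],key=cv2.contourArea); M=cv2.moments(m,True)
    c=np.array([M['m10'],M['m01']])/M['m00']+[x0,y0]; e=cv2.fitEllipse(cn); print(n,c,e[0][0]+x0,e[0][1]+y0,e[1]); ee.append(c)
    for z in(.065,.07,.077): print(z,onz(d,*c,z).round(4))
a,r=ray(S,*ee[0]); b,s=ray(T,*ee[1]); k=np.linalg.lstsq(np.c_[r,-s],b-a,rcond=None)[0]; print("tri",(a+r*k[0]).round(4),(b+s*k[1]).round(4))
C=cloud(T); print("T depth dish",C[183:193,303:313,2].mean().round(4))
# orange rider
h=S["img"].astype(int); m=(h[...,0]-h[...,2]>60)&(h[...,1]>80); m[:200]=0;m[:,:295]=0;m[245:]=0;m[:,330:]=0; print("rider px",np.argwhere(m).mean(0)[::-1],m.sum())
P=lambda p:np.r_[o+R(y)@p[:2],.056+p[2]]
print("pivot px",proj(S,P(np.array([.052,0,.108]))),"tip px",proj(S,P(np.array([.052,0,.032]))))
```

```text
origin [0.58010748 0.09087843] dish [0.58116655 0.0039999 ] tab [0.53912351 0.18211611]
S [266.91216216 222.31081081] 266.93617725372314 222.32422733306885 (11.335137367248535, 14.597240447998047)
0.065 [0.5736 0.0037 0.065 ]
0.07 [0.5767 0.0035 0.07  ]
0.077 [0.5809 0.0033 0.077 ]
T [308.1375     187.02916667] 308.14451122283936 187.02332019805908 (16.389909744262695, 16.817609786987305)
0.065 [0.583  0.0031 0.065 ]
0.07 [0.5822 0.0032 0.07  ]
0.077 [0.581  0.0034 0.077 ]
tri [0.581  0.0033 0.0772] [0.581  0.0034 0.0772]
T depth dish 0.0826
rider px [309.875 228.125] 8
pivot px (np.float64(304.54380710175843), np.float64(216.50503145685303)) tip px (np.float64(303.5708738445026), np.float64(230.68648769933716))
```

```bash
cat >> h.py <<'E'
YAW=np.radians(12.655-90); ATT=[-np.pi/2,0,YAW]
LID=np.array([.4622,-.2801]); DISH=np.array([.581,.0035]); TAB=np.array([.5391,.1821])
E
python3 - <<'E'
from h import *
env.move_pose([*LID,.06],ATT)
print(env.read_clock(),env.read_eef_pos(),env.read_wrist_force())
print(env.movel([*LID,-.002],speed=.04,f_stop=5),env.read_eef_pos(),env.read_wrist_force())
env.close(); print(env.read_finger_gap(),env.read_eef_pos(),env.read_wrist_force())
print(env.movel([*LID,.12],speed=.1),env.read_finger_gap(),env.read_eef_pos(),env.read_wrist_force(),env.read_clock())
S=get("scene");T=get("top")
a=S["img"][140:240,120:240];b=T["img"][180:280,350:470]
save("grasp",np.hstack([cv2.resize(q,None,fx=3.3,fy=3.3,interpolation=2) for q in(a,b)]))
np.save("sg.npy",S,allow_pickle=True);np.save("tg.npy",T,allow_pickle=True)
E
```

```text
1.7333 [ 0.46208952 -0.28100058  0.06042869] [-0.22026063 -1.03722898  0.72327827]
False [ 0.46230501 -0.28019395 -0.00179418] [ 0.38726446  0.71739836 -0.30516943]
0.6658201951902437 [ 0.46234584 -0.28020523 -0.00118405] [-3.60524631  2.23039531 12.00925519]
False 0.665769524387996 [ 0.46198011 -0.27994097  0.11935858] [-0.17810894  1.08803667 -0.35017961] 5.2
```

View pics/grasp.png

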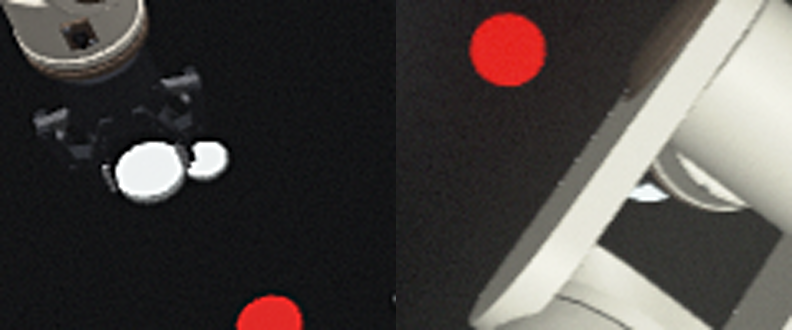

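Picture: the lid is held level between the fingers, centred at about (150,170) in the scene half. The small lid is behind it and untouched. The top view is hidden by the arm.

Run:
```python
from h import *
S=np.load("sg.npy",allow_pickle=True).item()
g=S["img"].astype(int).min(2); m=(g>150).astype(np.uint8); m[:180]=0;m[205:]=0;m[:,:150]=0;m[:,176:]=0
n,l,s,c=cv2.connectedComponentsWithStats(m);i=1+s[1:,4].argmax();print(s[i],c[i])
cn=max(cv2.findContours((l==i).astype(np.uint8),0,1)[0],key=cv2.contourArea);e=cv2.fitEllipse(cn);print(e)
for z in(.128,.131): print(onz(S,*c[i],z),onz(S,*e[0],z))
# carry over the dish
env.movel([*DISH,.12],speed=.12)
print(env.read_eef_pos(),env.read_finger_gap(),env.read_wrist_force(),env.read_clock())
S=get("scene");np.save("sd.npy",S,allow_pickle=True);save("over",cv2.resize(S["img"][165:275,225:355],None,fx=5,fy=5,interpolation=2))
```

```text
[155 183  21  17 265] [164.66037736 190.99245283]
((164.6703338623047, 190.9927520751953), (15.354976654052734, 19.985557556152344), 69.13511657714844)
[ 0.45988685 -0.28095716  0.128     ] [ 0.45989248 -0.28092816  0.128     ]
[ 0.46220453 -0.28009975  0.131     ] [ 0.46221015 -0.28007086  0.131     ]
[0.58093777 0.00321973 0.1200364 ] 0.6613053504257124 [ 0.75975364 -0.76145027 -0.41188782] 8.0083
```

View pics/over.png

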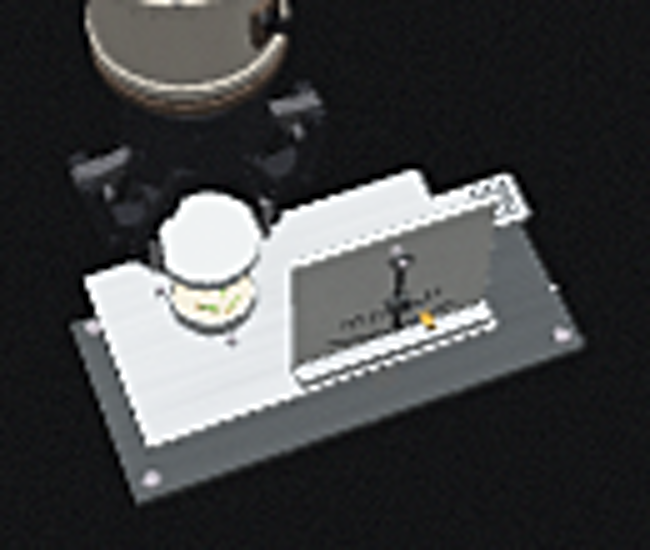

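The lid is above the dish, still level (scene crop (212,238), dish at (212,300)). Its measured centre agrees with the TCP to within 0.3 mm. Now lowering; contact is expected near TCP z ≈ 0.068, and about 0.076 would mean a misfit.

Run:
```python
from h import *
env.movel([*DISH,.085],speed=.06)
print(env.read_eef_pos())
print(env.movel([*DISH,.0655],speed=.02,f_stop=3),env.read_eef_pos(),env.read_wrist_force(),env.read_finger_gap(),env.read_clock())
```

```text
[0.58114621 0.00349731 0.08516315]
True [0.58089726 0.0035233  0.06792936] [-0.84141423 -0.27007503  5.69022302] 0.6655458021325363 9.5833
```

Run:
```python
from h import *
env.open_jaws(); print(env.read_finger_gap(),env.read_wrist_force())
env.movel([*DISH,.2],speed=.1)
p=DISH+[-.09,0.03]; env.movel([*p,.24],speed=.2)
env.close()
env.movel([*TAB,.2],speed=.2); env.dwell(.3)
print(env.read_clock(),env.read_eef_pos(),env.read_wrist_force(),env.read_finger_gap())
S=get("scene");T=get("top");np.save("s1.npy",S,allow_pickle=True)
save("placed",np.hstack([cv2.resize(q,None,fx=4,fy=4,interpolation=2) for q in(S["img"][165:275,240:340],T["img"][130:240,250:350])]))
C=cloud(T);print("lid top z",np.median(C[183:191,304:313,2]));C=cloud(S);print(np.median(C[216:222,264:270,2]))
g=T["img"].astype(int);
```

```text
0.9958440907711432 [-0.35331316  0.03944111  0.0293622 ]
14.15 [0.53914121 0.18156783 0.20033498] [ 0.44546216 -0.32105954 -0.16569506] 0.002496390398250566
lid top z 0.07988416981974811
0.0797683664078323
```

View pics/placed.png

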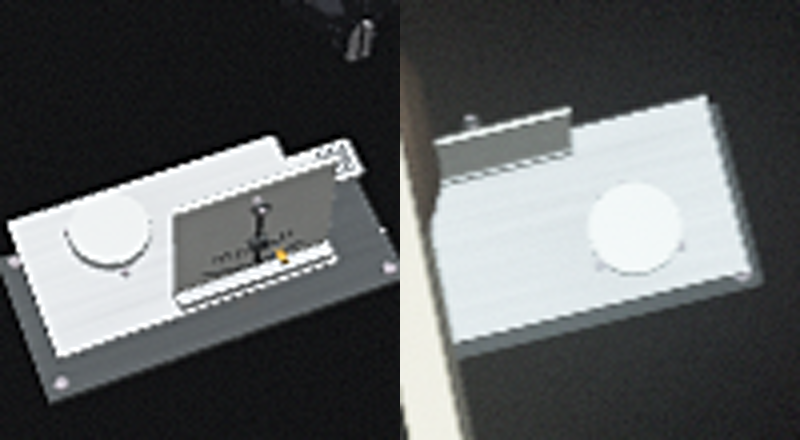

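The lid is seated: its top is at z 0.080 (expected 0.079) in both views, and it looks level and centred at crop (110,230) / (635,228). Next, the rider angle from averaged frames, plus a plane fit of the plate as the tilt reference.

```bash
cat >> h.py <<'E'
Y0=np.radians(12.655); O=np.array([.5801,.0909])
EX=np.array([np.cos(Y0),np.sin(Y0),0]); EY=np.array([-np.sin(Y0),np.cos(Y0),0])
def avg(n=8):
    ds=[get("scene") for _ in range(n)]; d=ds[0].copy()
    d["img"]=np.mean([q["img"].astype(float) for q in ds],0)
    zs=np.stack([q["range_z"] for q in ds]).astype(float); zs[zs==0]=np.nan; d["range_z"]=np.nanmedian(zs,0); return d
def local(d):
    C=cloud(d)-np.array([*O,.056]); return C@EX,C@EY,C[...,2]
def tilt(d):
    x,y,z=local(d)
    m=(x>-.055)&(x<.025)&(y>-.045)&(y<.05)&(abs(z-.006+y*0.2)<.025)
    m|=(x>.0)&(x<.04)&(y>-.14)&(y<-.12)&(abs(z-.02)<.05)
    A=np.c_[x[m],y[m],np.ones(m.sum())]; Z=z[m]
    for _ in range(4):
        c=np.linalg.lstsq(A,Z,rcond=None)[0]; k=abs(Z-A@c)<.005; A,Z=A[k],Z[k]
    return -np.degrees(np.arctan(c[1])),c,len(Z)
def inplane(d,u,v,piv):
    o,r=ray(d,u,v); q=o+r*(((piv-o)@EX)/(r@EX))-piv; return q@EY,q[2]
def pivot(th,x=.052):
    # tilt th rad: pivot position (plate rolls on the bar)
    R=.01; s=-R*th; h=.108
    yy=R*np.sin(th)+s*np.cos(th)+h*np.sin(th); zz=.046+R*np.cos(th)-s*np.sin(th)+h*np.cos(th)
    return np.array([*O,0])+EX*x+EY*yy+[0,0,zz]
E
python3 - <<'E'
from h import *
d=avg(10); np.save("lev.npy",d,allow_pickle=True)
print("tilt",tilt(d))
pv=pivot(0); print("pivot px",proj(d,pv),"tip",proj(d,pv-[0,0,.076]))
h=d["img"]; w=np.clip(h[...,0]-h[...,2]-25,0,None); w[:218]=0;w[240:]=0;w[:,:298]=0;w[:,325:]=0
v,u=np.mgrid[:420,:560]; c=(w*u).sum()/w.sum(),(w*v).sum()/w.sum()
y,z=inplane(d,*c,pv); print("rider",c,w.sum(),y,z,np.degrees(np.arctan2(y,-z)),np.hypot(y,z))
for x in(.048,.05): 
    y,z=inplane(d,*c,pivot(0,x)); print(x,y,z,np.degrees(np.arctan2(y,-z)))
print(h[210:238,296:318].min(2).astype(int))
save("lev",cv2.resize(h[205:245,280:330],None,fx=12,fy=12,interpolation=2))
E
```

```text
tilt (np.float64(-0.06911878430042438), array([0.00053274, 0.00120635, 0.00682697]), 352)
pivot px (np.float64(304.5512773496344), np.float64(216.50162292905603)) tip (np.float64(303.57791212238305), np.float64(230.68320483621963))
rider (np.float64(309.92733753770216), np.float64(228.35494927337535)) 729.4000000000001 0.019509514362665473 -0.07517643619797496 14.548256718925316 0.07766670914938555
0.048 0.02164253709670768 -0.08294474963231144 14.623963064261993
0.05 0.020576025729686614 -0.07906059291514331 14.587976066951068
[[231 230 229 229 229 230 231 202 240 255 255 248 159 129 118  99 100 104
  106 107 107 109]
 [229 229 230 231 201 240 255 255 248 160 131 119 101  99 102 105 106 109
  109 110 110 110]
 [231 202 240 255 255 246 160 129 118 101  99 102 105 106 109 109 110 110
  110 110 110 109]
 [255 255 251 162 128 118  99  96  99 102 107 107 108 109 111 112 110 110
  109 111 111 111]
 [163 132 121 101 100 102 103 142 184 123 109 110 110 111 112 111 111 110
  111 111 113 113]
 [101  98 102 107 109 111 109 149 163 134 103 111 113 111 111 110 109 110
  111 111 111 111]
 [106 10
[... 1456 characters left out ...]
 226
  129 103  84 154]
 [ 73  61  60  50 121 162 236 241 237 238 236 237 241 255 225 147 108  91
  113 159 255 203]
 [ 93  89 157 234 240 236 236 236 237 239 253 255 162  89  87 112 157 255
  205 121 121 100]
 [200 235 237 237 235 236 239 254 255 166  90  98  78 148 255 235 135 117
  101  89  88  89]
 [235 235 237 240 249 255 171  78  97  77 145 221 225 152 122 107  90  88
   89  92  95  96]
 [240 250 255 170  79 101  78 146 224 255 171 127 109  95  88  88  90  94
   96  95  95  96]
 [182  87  97  79 148 177 255 176  96 113  95  88  87  90  94  94  94  95
   95  97  96  97]][ WARN:0@6.782] global loadsave.cpp:1063 imwrite_ Unsupported depth image for selected encoder is fallbacked to CV_8U.
```

View pics/lev.png

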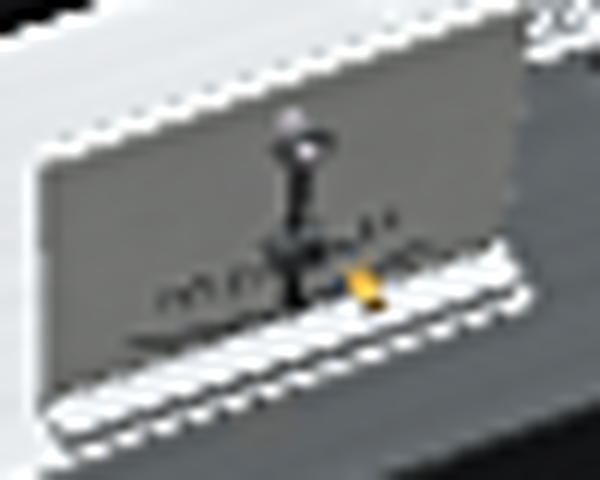

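The view shows the pointer plumb at about crop (290,290) → px (304,229), and the rider at crop (365,285) → px (309.9,228.4). The rider angle comes out at about 14° from the middle. Next I touch the tab and press toward 13°, then measure.

Run:
```python
from h import *
env.movel([*TAB,.075],speed=.1)
print(env.movel([*TAB,.050],speed=.015,f_stop=1.2),env.read_eef_pos(),env.read_wrist_force())
Yt=(np.array([*TAB,0])-[*O,0])@EY
for th in (7,13):
    t=np.radians(th); z=.046+(.016-Yt*np.sin(t))/np.cos(t)
    env.movel([*TAB,z],speed=.015); env.dwell(1)
    d=avg(5); print(th,z,env.read_eef_pos(),env.read_wrist_force(),tilt(d),env.read_clock())
env.dwell(1.5); d=avg(10); np.save("t13.npy",d,allow_pickle=True); print(tilt(d),env.read_clock())
save("t13",cv2.resize(d["img"][200:245,275:335].astype(np.uint8),None,fx=12,fy=12,interpolation=2))
```

```text
True [0.5389175  0.18205959 0.06106712] [0.92711172 0.02070555 2.09750105]
7 0.0500913530372226 [0.5390807  0.18212091 0.05007603] [-1.32922863 -1.36389886  1.45927636] (np.float64(7.370205545108829), array([ 5.55418271e-05, -1.29348576e-01,  6.88158921e-03]), 371) 19.25
13 0.0398034597598267 [0.53910985 0.18210344 0.03981272] [ 0.01711155 -0.44383038  2.6543929 ] (np.float64(13.563276926671016), array([ 0.00225349, -0.24124711,  0.007239  ]), 360) 21.3333
(np.float64(13.634827581160504), array([ 0.00101025, -0.24256899,  0.00722137]), 351) 23.3333
```

View pics/t13.png

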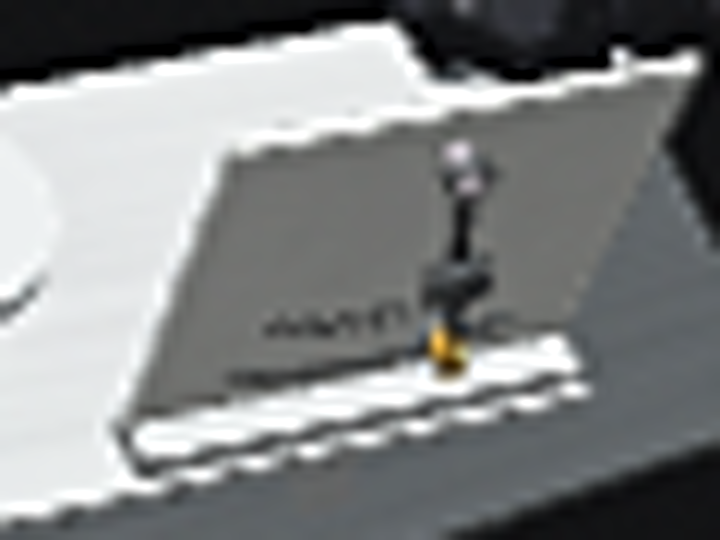

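```bash
cat >> h.py <<'E'
def gauge(d,th_deg):
    """angles from plumb (deg) of pointer shaft and rider in the gauge plane, bias removed with the pointer"""
    th=np.radians(th_deg); pv=pivot(th); g=d["img"].min(2); ys=[]
    for r in (.013,.018,.023,.028,.033):     # shaft between hub and bob
        u0,v0=proj(d,pv-[0,0,r]); vi=int(round(v0)); us=np.arange(int(round(u0))-4,int(round(u0))+6)
        w=np.clip(95-g[vi,us],0,None)
        if w.sum()>30: ys.append(inplane(d,(w*us).sum()/w.sum(),vi,pv)[0])
    b=np.median(ys); h=d["img"]; w=np.clip(h[...,0]-h[...,2]-25,0,None)
    u0,v0=map(int,proj(d,pv-[0,0,.076])); 
    M=np.zeros_like(w); M[v0-10:v0+12,u0-12:u0+14]=1; w=w*M
    v,u=np.mgrid[:420,:560]; c=(w*u).sum()/w.sum(),(w*v).sum()/w.sum(); out=[]
    for x in(.052,.0485):
        p=pivot(th,x); y,z=inplane(d,*c,p); out.append((x,np.degrees(np.arctan2(y-b,-z)),np.hypot(y-b,z)))
    return np.round(ys,4),c,w.sum(),np.round(out,4)
E
python3 - <<'E'
from h import *
for n,t in(("lev",0),("t13",13.65)):
    d=np.load(n+".npy",allow_pickle=True).item(); print(n,*gauge(d,t))
h=d["img"]; print(h[214:233,306:320].min(2).astype(int)); print((h[...,0]-h[...,2])[226:233,306:320].astype(int))
E
```

```text
lev [0.0005 0.0005 0.0006 0.0001 0.0006] (np.float64(309.92733753770216), np.float64(228.35494927337535)) 729.4000000000001 [[ 0.052  14.2119  0.0775]
 [ 0.0485 14.3071  0.0846]]
t13 [0.0008 0.0009 0.0007 0.0005 0.0005] (np.float64(311.62464183381087), np.float64(228.55415472779367)) 523.5 [[ 0.052  -0.9019  0.077 ]
 [ 0.0485  0.4743  0.0838]]
[[110 111 112 112 114  96  72  97 119  60  84 109 111 110]
 [111 112 112 113 113 113  48 144 155  85 104 112 110 110]
 [112 112 113 113 112 115  95  67  72  97 110 110 110 110]
 [112 112 112 112 113 117  96  24  74 111 113 112 110 109]
 [112 113 112 112 113 118  98  21  78 112 113 111 111 111]
 [111 111 112 112 114 118  99  22 108 116 112 112 111 111]
 [112 112 112 113 115 120  76   8 104 117 113 111 111 112]
 [112 112 114 114 116 109  62  20  87  79 110 114 112 112]
 [114 115 115 116  93  83  96 106  77  83 114 113 113 112]
 [114 114 114 118  85  73  70  51  36  30 107 114 112 112]
 [116 116 117 120  60  39  38  34  26  72 112 115 113 112]
 [ 92  91  86 115  66  71  36  40 111 120 118 115 113 112]
 [ 60 109  87 110 113 120  36  79 122  85  81  88 108 110]
 [ 86 112 114 114 112 114  33  30  69  64 100 103 100  97]
 [114 116 115 105  66  87  34  61  99  95  91 124 166 168]
 [ 90  69  76  59  55  55  35 129 177 208 244 245 243 241]
 [ 68  83 161 172 210  86   0  59 238 243 241 240 242 246]
 [241 242 241 241 246 157 123 183 245 248 253 255 216 149]
 [238 237 237 241 247 255 255 255 174 111  85 102  89  77]]
[[  0   0   0   0  -2  -5  -5  -3   0   0  -4  -1   0   0]
 [  0   0   0  -1  -9  67  29 -11  -4  -2   1   1   1   0]
 [  1   1   1  -8   9 161  78  44   3  -1   1  -1  -1  -2]
 [ -3   0  -3  -6  24 119  98  60   2  -4  -3  -2  -2  -3]
 [  0   2  -3  -5 -12  29  51  51  -7  -4  -3  -3  -3  -3]
 [ -3  -3  -3  -4  -8  18  31  14  -5  -4  -2   0  -4  -3]
 [ -3  -3  -3  -3  -4   0   0   0  -4  -3  -2  -1  -1  -1]]
```

Two estimates agree: the rider is at 14.2–14.3°, and the plate is now at 13.65° (plane fit and finger-height geometry agree). So I press about 0.6° (1 mm) further.

Run:
```python
from h import *
env.movel([*TAB,.0388],speed=.01); env.dwell(3)
d=avg(12); np.save("fin.npy",d,allow_pickle=True); t=tilt(d); print(t,env.read_eef_pos(),env.read_wrist_force(),env.read_clock()); print(*gauge(d,t[0]+.07))
im=d["img"].astype(np.uint8)
save("fin",cv2.resize(im[195:250,245:335],None,fx=8,fy=8,interpolation=2))
x,y,z=local(d); m=(np.hypot(x+.018,y+.085)<.02)&(z>.03)&(z<.08); A=np.c_[x[m],y[m],np.ones(m.sum())]; c=np.linalg.lstsq(A,z[m],rcond=None)[0]; print("lid tilt",-np.degrees(np.arctan(c[:2])),c@[-.018,-.085,1],m.sum())
```

```text
(np.float64(14.300175965846593), array([-0.00346061, -0.25490007,  0.00719455]), 346) [0.53909657 0.18210905 0.03878609] [-0.20485645 -1.2000656   2.59390679] 27.1833
[0.0006 0.0005 0.0005 0.0008 0.0004] (np.float64(311.7333823890115), np.float64(228.65869511896)) 679.5000000000001 [[ 0.052  -1.4524  0.0776]
 [ 0.0485 -0.0387  0.0844]]
lid tilt [-0.05770566 14.42828994] 0.04666748236826986 126
```

View pics/fin.png

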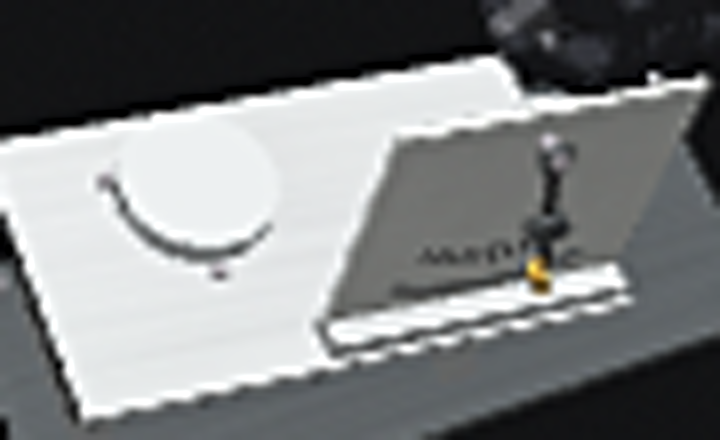

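The final view shows the lid still on, at crop (200,190) and parallel to the plate (14.4° against 14.3°). The pointer tip is right above the rider at crop (540,270).

```bash
python3 -c "
from h import *
env.sign_off(); print(env.read_clock())"
```

```text
the job is handed in; nothing more can be done
the job is handed in; nothing more can be done
```

The lid is on the dish, and I handed the job in at about 27 s with the closed fingers still holding the plate tilted to the rider.

- **Lid:** I gripped the larger white lid and lowered it until it touched at TCP z 0.068 m, where a seated lid should touch (a lid caught on the rim would stop near 0.076 m). After release its top measured 0.080 m (expected 0.079 m). At the final tilt it lay at 14.4°, parallel to the plate at 14.3°.
- **Pointer on rider:** Before tilting, the rider measured 14.2–14.3° from the scale's middle. The plate's final tilt was 14.3° by depth fit, with a push of about 2.6 N. After a 3 s settle, the pointer and rider directions agreed to about 0.04° in the picture.
- **Uncertainty:** That 0.04° assumes the rider sits about 3.5 mm nearer the gauge face than the pointer, which fits its measured radius. If the rider lay exactly in the pointer's plane, the same picture would read −1.5°, but its radius would then be too short. The other checks support the smaller figure.
- **Other objects:** I never sent the arm near the wash bottle, dish stack or tray, but I did not check their positions again at the end.
- **Contact:** When the fingers closed on the lid they pressed the bench with about 12 N, below the 40 N limit.

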